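Set the clamp screw of a drilling jig

TASK

Set the clamp screw of the wooden drilling jig so that the panel under it is only lightly guided. First take the pine offcut that lies on the jig's bridge beside the screw and leave it in the plywood tray. Then turn the wing knob clockwise (seen from above) until the screw seats, back it off a quarter turn, and finish there, still gripping the knob; do not disturb the screw box, the glue bottle or the brush.

Things in the scene. Friction and masses are not known exactly. Their poses are not given: they have to be found in the camera images.
- jig: Wooden drilling jig, fixed to the bench. Base board 170 x 260 x 18 mm (jig x by jig y), a fixed pine panel on it, and a bridge beam 70 mm (jig x) x 240 mm (jig y) x 25 mm on two posts; the beam's top face is 100 mm above the bench. Origin: centre of the base's underside, on the bench, straight below the screw's axis; z up.
- clamp_screw (a joint): Angle of the clamp screw, rad. It grows as the knob is turned clockwise seen from above. It seats against a hard stop at 3.60, with the wing then lying along the beam (a quarter turn back, at 2.03, it lies square across the beam); it starts 2.0 to 3.0 rad short of that. Light friction (0.08 N m): it stays where it is left. It does not visibly sink.
- screw_grip (a point): Grip point of the clamp screw's black wing knob, on the vertical screw axis at the middle of the beam, 34 mm above the beam's top (134 mm above the bench). The wing is an upright flat bar 50 mm long, 12 mm thick and 32 mm tall, from 14 to 46 mm above the beam, on a steel hub of 20 mm diameter. This frame turns with the knob: x along the wing's length, y across its 12 mm thickness, z up.
- offcut_center (a point): Centre of the loose pine offcut, a block 45 mm (its x) x 60 mm (its y) x 35 mm tall, about 60 g. It lies on top of the beam on the jig's +y side of the screw, its 60 mm length roughly along the beam, its inner end about 35 to 50 mm from the screw axis, so that fingers turning the knob would strike it.
- tray: Open plywood tray, 200 mm (its x) x 160 mm (its y) x 50 mm tall, walls and floor 6 mm thick, fixed to the bench to the left or right of the jig. Origin: centre of its underside, on the bench; z up.
- screw_box: Grey open box of screws, 130 x 110 x 55 mm, loose, on the other side of the jig from the tray. Leave alone. Origin: centre of its underside.
- glue: White glue bottle with a black cap, 60 mm diameter, 160 mm tall, standing beyond the jig. Leave alone. Origin: centre of its underside.
- brush: Paint brush lying beyond the jig, under 250 mm long along its x. Leave alone. Origin: on the bench near the middle of its length.
There are look-alikes about, which are no part of the job. Leave any pink or turquoise look-alike of the part that bears offcut_center alone.

How it is judged:
By the outcome, as a careful person would: the job done as asked, in the order asked, and still so for the second after the job is handed in, while the arm keeps its last pose, push and grip.
It also fails if it takes over 72 s, if anything falls off the work surface, if the arm or the gripper's body presses on something with over 40 N, if the wrist force passes 120 N, or if a joint passes its speed limit or range.

ROBOT

A 6-joint arm with a two-finger parallel gripper is mounted at the origin on the work surface. World frame = base frame: x ahead of the robot, y to its left, z up, the work surface at z = 0. Lengths are in mm, angles in rad, forces in N, time in s.
With the tool pointing down it reaches from about 350 to 975 mm from the base axis. Payload 7.1 kg.
Tool frame: the origin (TCP) lies midway between the tips of the shut fingers; the grasp point (between the pads) lies 19 mm behind it (ctrl.grip_point_offset is the distance from the TCP to the grasp point, in mm); z points along the fingers, y is the line along which they close (so a half turn about z gives the same grasp; the last joint's range is limited). The gripper opens to 88 mm and grips with 3 to 60 N. Pads are 20 mm wide; open, the fingers measure 115 mm over their backs; the gripper's body (75 mm by 178 mm) begins 61 mm behind the grasp point.
Start: joints at [-1.284, 0.423, 1.63, -0, 1.089, -0.019], TCP at [188.178, -595.981, 222.675] pointing down, gripper open.
Joint ranges: [-3, 3], [-0.9, 2.11], [0.09, 2.58], [-1.31, 4.45], [0.11, 2.69], [-2.54, 2.54]. Speed limits (rad/s): [2.39, 2.39, 3.01, 3.14, 3.14, 3.14].

INTERFACE

Orientations are given as a rotation vector (axis times angle).
In Python, from workcell import get_obs, optics, close_job, spotter, ctrl gives the robot as it stands. The module is installed in compiled form; this text tells all that it offers.
- The arm moves only by the tool move_arm, never from a script. Its argument "rows" is a list of rows, each a list of 5 numbers: the shift along the tool's x, y, z in cm, then the turn about the tool's z in degrees, then the opening in per cent of the stroke, from 0 (shut) to 100 (fully open). A call has 1 to 10 rows; each row shifts and turns the commanded pose from where the row before left it, along the tool's axes as they then stand; what a row does not reach is not made up. A row lasts 1/8 s, in which the tool goes at most 62.5 mm and 10.7 degrees, less where a joint would pass 70% of its speed; a pose out of reach is approached as far as the arm can. A call with a gripper value outside its range is refused whole. The fingers move at their own pace and stop on an object; the grip force is fixed at half the most. Time passes only in rows, so rows that do not move let the fingers close. It gives the time, the measured TCP pose, the force, the opening and the grip force at its end, in the units of the state.
- get_obs(): the state, without advancing time (a new reading comes with each control period).
- optics.get_image(name): name is "scene" or "side" or "wrist"; returns the picture (420x560x3 uint8, blue, green, red); there is no depth.
- optics.calibration(name): a dict with "camera_matrix" (3x3 intrinsics, pixels), "xyz" and "orientation" of the camera in the world. Camera axes: x right, y down, z forward; pixel columns grow to the right and rows downward; lengths in mm; the calibration is good to about 2 mm. The wrist camera is an equidistant fisheye: a pixel r from the principal point sees the ray r / f radians off the axis. A picture is of the moment at which its call begins: read the wrist's pose just before it. calibration takes no time and is no camera call; for the wrist camera it gives the pose at the moment of the call.
- close_job(): hands the job in; it is judged then, once.
Trained networks look in the newest picture that a camera, given by its name, has taken for a name from the list of things; names that differ only in an ending like _2 or _b are one class to them, and where a whole thing is asked for, a point or a joint stands for the part that bears it (a point fixed in the world has none). Each returns a list of dicts, best first, with "conf" (0 to 1); they miss things now and then, are a little off and sometimes report something else, mostly with a low value. They report only what shows in the picture. A call takes as long as a camera call. They do not tell look-alikes from the thing itself.
- spotter.find_in(camera, label): "point" ([column, row] in pixels, amid what is visible of it).
- spotter.regions_of(camera, label): "region" (420x560 bool, what is visible of it) and "point" ([column, row] in pixels, amid what is visible of it).
The state is a dict: "t": time; "qpos": joint angles; "qvel": joint speeds; "joint_torque": joint torques, N m; "ee_pos": TCP position; "orientation": TCP orientation; "ft_force": force on the tool from outside, world axes, zero at the start; "moment": the same for the moment, N m; "width": finger opening in mm; "grasp_force": force on a finger pad.
Only numpy, scipy, OpenCV 4.12 (cv2) and the standard library are available. Lean on these libraries where they do the work, as an engineer would, in place of code of your own. Each camera call takes 0.05 s, during which the arm holds its last target. There are 200 camera calls.

## Working session

There is one attempt and no reset: what is moved stays moved. The work goes in short steps, Python scripts to look and compute and a tool call to move; the robot and the scene stay as the last step left them, time stands still between calls to the robot, and variables do not carry over. Pictures are saved under pics/ and viewed, at most 10 in all, crops included, and the job is handed in when it is done.

Besides the shell and the picture viewer there is one more tool, called as name(argument=value, ...), one argument or row to a line, values as JSON. move_arm: Moves the arm, as the interface text tells. Its arguments: {"type":"object","properties":{"rows":{"type":"array","items":{"type":"array","items":{"type":"number"}}}},"required":["rows"]}

```bash
mkdir -p pics; cat > h.py <<'E'
import numpy as np, cv2
from scipy.spatial.transform import Rotation as R
from workcell import get_obs, optics, close_job, spotter, ctrl
def rot(o):
    o=np.array(o,float)
    return o if o.shape==(3,3) else R.from_rotvec(o).as_matrix()
def ray(c,px):
    k=optics.calibration(c);K=np.array(k["camera_matrix"])
    u=np.array([(px[0]-K[0,2])/K[0,0],(px[1]-K[1,2])/K[1,1]])
    if c=="wrist":
        r=np.linalg.norm(u); d=np.r_[u/max(r,1e-9)*np.sin(r),np.cos(r)]
    else: d=np.r_[u,1]
    return np.array(k["xyz"],float),rot(k["orientation"])@d
def at_z(c,px,z):
    p,d=ray(c,px); return p+d*(z-p[2])/d[2]
def proj(c,P):
    k=optics.calibration(c);K=np.array(k["camera_matrix"])
    q=rot(k["orientation"]).T@(np.array(P,float)-np.array(k["xyz"]))
    if c=="wrist":
        n=np.hypot(q[0],q[1]); a=np.arctan2(n,q[2]); u=q[:2]/max(n,1e-9)*a
    else: u=q[:2]/q[2]
    return np.array([K[0,0]*u[0]+K[0,2],K[1,1]*u[1]+K[1,2]])
E
python3 - <<'E'
from h import *
np.set_printoptions(precision=1,suppress=True)
for c in ["scene","side"]:
    cv2.imwrite(f"pics/{c}0.png",optics.get_image(c)); print(c,optics.calibration(c))
    for l,z in [("jig",100),("screw_grip",134),("offcut_center",117),("tray",25),("screw_box",30),("glue",80),("brush",10)]:
        for d in spotter.find_in(c,l)[:4]: print(l,round(d["conf"],2),np.array(d["point"]),at_z(c,d["point"],z))
print(get_obs(), ctrl.grip_point_offset)
E
```

```text
scene {'camera_matrix': array([[462.6,   0. , 279.4],
       [  0. , 462.6, 211. ],
       [  0. ,   0. ,   1. ]]), 'xyz': array([1065. ,  280.3, 1024.4]), 'orientation': array([-1.4, -2.4,  0.6])}
jig 0.87 [277.6 195.5] [573.3 -13.8 100. ]
screw_grip 0.53 [281.  168.6] [523.9 -34.6 134. ]
offcut_center 0.95 [350.  265.5] [651.4 213.3 117. ]
offcut_center 0.7 [357.8 228.2] [562.4 187.7 117. ]
offcut_center 0.56 [308.2 176.7] [499.9  26.2 117. ]
tray 0.77 [440.7 248.2] [456.6 371.6  25. ]
screw_box 0.89 [189.9 126.6] [ 471.2 -359.1   30. ]
glue 0.88 [296.3 300.9] [766.3 150.   80. ]
brush 0.69 [197.1 239.8] [ 736.3 -143.9   10. ]
side {'camera_matrix': array([[413.8,   0. , 283.5],
       [  0. , 413.8, 215.5],
       [  0. ,   0. ,   1. ]]), 'xyz': array([520.5, 698.7, 953.8]), 'orientation': array([-0.2,  2.9, -1.1])}
jig 0.7 [304.7 232.4] [530.1  45.3 100. ]
screw_grip 0.49 [314.6 201. ] [512.4 -36.2 134. ]
screw_grip 0.46 [331.  151.2] [ 477.6 -239.1  134. ]
offcut_center 0.95 [316.5 225.4] [501.6  31.9 117. ]
offcut_center 0.93 [306.3 294.2] [511.6 233.5 117. ]
offcut_center 0.87 [268.4 302.6] [594.  264.9 117. ]
tray 0.73 [324.4 374.2] [454.7 375.7  25. ]
screw_box 0.88 [329.9 151.7] [ 475.7 -355.2   30. ]
glue 0.7 [211.1 262.2] [754.9 152.7  80. ]
brush 0.67 [243.2 195.2] [ 731.2 -143.2   10. ]
{'t': 0.8, 'qpos': array([-1.3,  0.4,  1.6, -0. ,  1.1, -0. ]), 'qvel': array([ 0.,  0., -0.,  0.,  0., -0.]), 'joint_torque': array([ -0. , -54.5, -27.4,   0.1,   0. ,  -0. ]), 'ee_pos': array([ 188.2, -596. ,  222.7]), 'orientation': array([ 3.1,  0.5, -0. ]), 'ft_force': array([-0.3, -0.7,  0.8]), 'moment': array([ 0., -0., -0.]), 'grasp_force': 0.0, 'width': 87.34855119462962} 18.700000000000003
```

View pics/scene0.png

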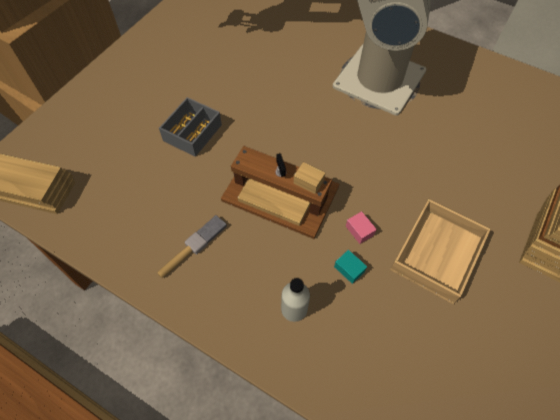

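View pics/side0.png

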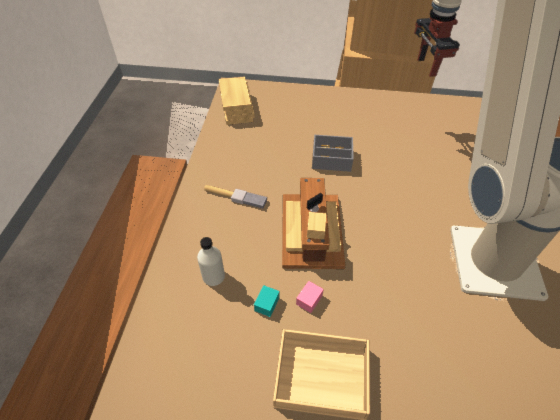

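Candidates for the offcut: the pine block on the beam at scene (309,177) / side (316,225), the pink block at (361,227) and the turquoise block at (351,266). I choose the pine one on the beam, +y side, beside the black wing at (281,166). Next comes a close crop to check it.

```bash
python3 - <<'E'
from h import *
np.set_printoptions(precision=1,suppress=True)
a=cv2.imread("pics/scene0.png")[140:240,215:345]; b=cv2.imread("pics/side0.png")[170:275,260:365]
cv2.imwrite("pics/crop.png",np.hstack([cv2.resize(a,(416,400)),cv2.resize(b,(384,400))]) if 0 else np.hstack([cv2.resize(a,(440,400),interpolation=3),cv2.resize(b,(360,400),interpolation=3)]))
print(R.from_rotvec(get_obs()["orientation"]).as_matrix())
E
```

```text
[[ 1.   0.3  0. ]
 [ 0.3 -1.  -0. ]
 [-0.   0.  -1. ]]
```

View pics/crop.png

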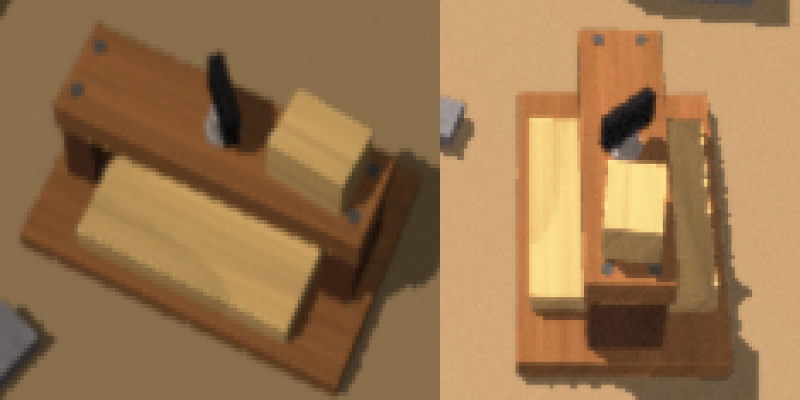

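```bash
python3 - <<'E'
from h import *
np.set_printoptions(precision=2,suppress=True)
for c,P in [("scene",[(243.7,145.5),(231.3,166.3),(330.4,178.8),(320,202.5)]),("side",[(300.8,178.4),(324.7,178.4),(303.2,245.6),(328.5,245.6)])]:
    Q=np.array([at_z(c,p,100) for p in P]); print(Q[:,:2],Q.mean(0))
    d=Q[2:].mean(0)-Q[:2].mean(0); print("len",np.hypot(*d[:2]),"yaw",np.degrees(np.arctan2(-d[0],d[1])))
M=R.from_rotvec(get_obs()["orientation"]).as_matrix();print(M)
print("shift cm",M.T@(np.array([500,10,330])-get_obs()["ee_pos"])/10)
E
```

```text
[[ 491.68 -162.78]
 [ 560.64 -153.5 ]
 [ 466.77   69.96]
 [ 538.12   80.5 ]] [514.3  -41.46 100.  ]
len 234.57456236161423 yaw 5.802505295954233
[[ 557.66 -149.01]
 [ 488.9  -157.92]
 [ 530.37   87.59]
 [ 466.78   79.58]] [510.93 -34.94 100.  ]
len 238.33176361498508 yaw 5.950568151767067
[[ 0.95  0.3   0.  ]
 [ 0.3  -0.95 -0.  ]
 [-0.    0.   -1.  ]]
shift cm [ 47.98 -48.4  -10.73]
```

move_arm(
  rows=[
    [4, -4, -2, 0, 100],
    [4, -4, -2, 0, 100],
    [4, -4, -2, 0, 100],
    [4, -4, -2, 0, 100],
    [4, -4, -2, 0, 100],
    [4, -4, 0, 0, 100],
    [4, -4, 0, 0, 100],
    [4, -4, 0, 0, 100],
    [4, -4, 0, 0, 100],
    [4, -4, 0, 0, 100],
  ],
)

```text
t: 2.05
ee_pos: [449.8, -92.4, 323.1]
orientation: [3.104, 0.478, 0.001]
ft_force: [0.3, -0.3, -0.1]
width: 87.8
grasp_force: 0.0
```

move_arm(
  rows=[
    [4, -4.2, 0, 0, 100],
    [4, -4.2, 0, 0, 100],
    [0, 0, 0, -10, 100],
    [0, 0, 0, -10, 100],
    [0, 0, 0, -10, 100],
    [0, 0, 0, -10, 100],
    [0, 0, 0, -10, 100],
    [0, 0, 0, -10, 100],
    [0, 0, 0, -10, 100],
    [0, 0, 0, -8.4, 100],
  ],
)

```text
t: 3.3
ee_pos: [500.1, 10.1, 322.7]
orientation: [2.098, 2.338, 0.0]
ft_force: [0.1, 0.4, -0.7]
width: 88.0
grasp_force: 0.0
```

```bash
python3 - <<'E'
from h import *
np.set_printoptions(precision=2,suppress=True)
o=get_obs();print(o["t"],o["qpos"],o["ee_pos"],R.from_rotvec(o["orientation"]).as_matrix()[:,0])
im=optics.get_image("wrist");cv2.imwrite("pics/w1.png",im)
for l,z in [("screw_grip",134),("offcut_center",135)]:
    for d in spotter.regions_of("wrist",l)[:3]:
        r=d["region"]; cs,_=cv2.findContours(r.astype(np.uint8),0,2)
        c=max(cs,key=cv2.contourArea)[:,0]
        Q=np.array([at_z("wrist",p,z)[:2] for p in c],np.float32)
        print(l,round(d["conf"],2),np.array(d["point"]),cv2.minAreaRect(Q),at_z("wrist",d["point"],z))
E
```

```text
3.3 [-0.    0.13  1.79  0.    1.22 -0.11] [500.15  10.06 322.74] [-0.11  0.99 -0.  ]
screw_grip 0.7 [289. 234.] ((510.6177062988281, -40.048805236816406), (54.951168060302734, 27.17726707458496), 46.550323486328125) [514.56 -39.63 134.  ]
offcut_center 0.86 [296.5  54. ] ((502.4146423339844, 157.2554168701172), (50.130374908447266, 35.98195266723633), 63.90336227416992) [501.38 160.25 135.  ]
offcut_center 0.76 [371.5  51.7] ((582.7159423828125, 174.72596740722656), (53.28729248046875, 38.47360610961914), 74.08712768554688) [582.07 175.49 135.  ]
offcut_center 0.71 [286.7 172.8] ((503.642333984375, 29.5598201751709), (62.28715515136719, 44.520145416259766), 88.07260131835938) [504.33  30.34 135.  ]
```

View pics/w1.png

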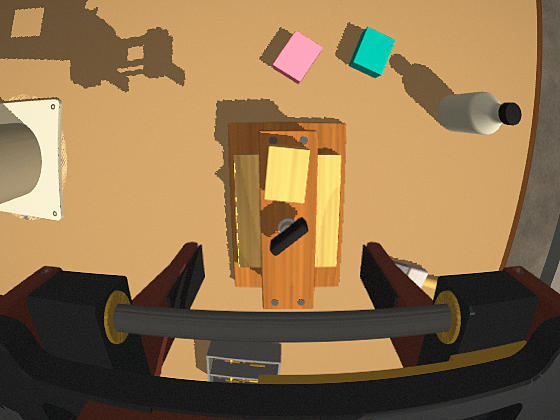

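The wrist view shows the pine block at (287,173) on the beam, tilted slightly to it, and the wing at (289,234). The wing is about 131° short of its seat. Now I grasp the block.

move_arm(
  rows=[
    [0, 0, 0, 8, 100],
    [1.96, 0.28, 4, 0, 100],
    [0, 0, 4, 0, 100],
    [0, 0, 4, 0, 100],
    [0, 0, 4, 0, 100],
    [0, 0, 3.5, 0, 100],
    [0, 0, 2.1, 0, 100],
    [0, 0, 0, 0, 100],
  ],
)

```text
t: 4.45
ee_pos: [502.6, 29.5, 105.4]
orientation: [-2.263, -2.176, 0.004]
ft_force: [0.9, -0.1, -0.4]
width: 87.6
grasp_force: 0.0
```

move_arm(
  rows=[
    [0, 0, 0, 0, 30],
    [0, 0, 0, 0, 30],
    [0, 0, 0, 0, 30],
    [0, 0, 0, 0, 30],
    [0, 0, 0, 0, 30],
    [0, 0, 0, 0, 30],
  ],
)

```text
t: 5.2
ee_pos: [503.8, 29.6, 107.0]
orientation: [2.261, 2.181, 0.0]
ft_force: [-1.0, 0.8, 5.2]
width: 45.1
grasp_force: 29.6
```

move_arm(
  rows=[
    [0, 0, -2, 0, 30],
    [0, 0, -4, 0, 30],
    [0, 0, -4, 0, 30],
    [4.3, -0.76, 0, 0, 30],
    [4.3, -0.76, 0, 0, 30],
    [4.3, -0.76, 0, 0, 30],
    [4.3, -0.76, 0, 0, 30],
    [4.3, -0.76, 0, 0, 30],
    [4.3, -0.76, 0, 0, 30],
    [4.3, -0.76, 0, 0, 30],
  ],
)

```text
t: 6.45
ee_pos: [461.0, 333.6, 206.4]
orientation: [2.261, 2.181, -0.001]
ft_force: [0.3, 0.4, -0.2]
width: 45.3
grasp_force: 29.6
```

move_arm(
  rows=[
    [4.2, -0.76, 0, 0, 30],
    [0, 0, 0, 0, 30],
    [0, 0, 4, 0, 30],
    [0, 0, 4, 0, 30],
    [0, 0, 4, 0, 30],
    [0, 0, 3, 0, 30],
    [0, 0, 2, 0, 30],
    [0, 0, 1.4, 0, 30],
    [0, 0, 0.6, 0, 30],
    [0, 0, 0, 0, 30],
  ],
)

```text
t: 7.7
ee_pos: [455.6, 374.6, 16.9]
orientation: [2.261, 2.181, 0.001]
ft_force: [-0.6, 0.0, -0.4]
width: 45.5
grasp_force: 29.6
```

move_arm(
  rows=[
    [0, 0, 0.3, 0, 30],
    [0, 0, 0, 0, 30],
    [0, 0, 0, 0, 100],
    [0, 0, 0, 0, 100],
    [0, 0, 0, 0, 100],
    [0, 0, 0, 0, 100],
    [0, 0, -3, 0, 100],
    [0, 0, -5, 0, 100],
    [0, 0, -6, 0, 100],
    [0, 0, -6, 0, 100],
  ],
)

```text
t: 8.95
ee_pos: [455.1, 374.3, 215.4]
orientation: [-2.261, -2.181, 0.001]
ft_force: [2.0, 0.7, -0.1]
width: 88.0
grasp_force: 0.0
```

```bash
python3 - <<'E'
from h import *
np.set_printoptions(precision=2,suppress=True)
o=get_obs();print(o["t"],o["qpos"],o["ee_pos"],R.from_rotvec(o["orientation"]).as_matrix()[:,0])
im=optics.get_image("wrist")
for d in spotter.find_in("wrist","offcut_center")[:3]: print(d["conf"],d["point"],at_z("wrist",d["point"],41))
M=R.from_rotvec(o["orientation"]).as_matrix()
print("shift",M.T@(np.array([503,-60,270])-o["ee_pos"])/10)
E
```

```text
8.95 [ 0.67  0.38  1.72 -0.    1.05  0.7 ] [455.09 374.27 215.38] [ 0.04  1.   -0.  ]
0.91 [281.6, 191.7] [460.91 378.94  41.  ]
0.74 [320.3, 342.2] [504.56 177.21  41.  ]
shift [-43.23   6.36  -5.45]
```

move_arm(
  rows=[
    [-4.12, 0.72, -1, 0, 100],
    [-4.12, 0.72, -1, 0, 100],
    [-4.12, 0.72, -1, 0, 100],
    [-4.12, 0.72, -1, 0, 100],
    [-4.12, 0.72, -1, 0, 100],
    [-4.12, 0.72, -0.5, 0, 100],
    [-4.12, 0.72, 0, 0, 100],
    [-4.12, 0.72, 0, 0, 100],
    [-4.12, 0.72, 0, 0, 100],
    [-4.12, 0.72, 0, 0, 100],
  ],
)

```text
t: 10.3
ee_pos: [512.1, -41.2, 268.1]
orientation: [-2.261, -2.18, 0.001]
ft_force: [0.7, -0.0, -0.4]
width: 87.7
grasp_force: 0.0
```

move_arm(
  rows=[
    [0, 0, 0, -10, 100],
    [0, 0, 0, -10, 100],
    [0, 0, 0, -10, 100],
    [0, 0, 0, -10, 100],
    [0, 0, 0, -10, 100],
    [0, 0, 0, -10, 100],
    [0, 0, 0, -10, 100],
    [0, 0, 0, -10, 100],
    [0, 0, 0, -10, 100],
    [0, 0, 0, -10, 100],
  ],
)

```text
t: 11.55
ee_pos: [512.0, -39.8, 267.9]
orientation: [0.226, -3.132, -0.0]
ft_force: [-0.1, -0.1, -0.6]
width: 87.8
grasp_force: 0.0
```

move_arm(
  rows=[
    [0, 0, 0, -10, 100],
    [0, 0, 0, -10, 100],
    [0, 0, 0, -10, 100],
    [0, 0, 0, -8.5, 100],
    [0, 0, 0, 0, 100],
  ],
)

```text
t: 12.18
ee_pos: [512.1, -39.8, 268.1]
orientation: [1.236, -2.887, -0.001]
ft_force: [-1.2, 0.5, -0.4]
width: 87.7
grasp_force: 0.0
```

```bash
python3 - <<'E'
from h import *
np.set_printoptions(precision=2,suppress=True)
o=get_obs();M=R.from_rotvec(o["orientation"]).as_matrix();print(o["t"],o["qpos"],o["ee_pos"],M[:,0],np.degrees(np.arctan2(M[1,0],M[0,0])))
im=optics.get_image("wrist")
v=im.copy()
for d in spotter.regions_of("wrist","screw_grip")[:2]:
    r=d["region"].astype(np.uint8); cs,_=cv2.findContours(r,0,2); c=max(cs,key=cv2.contourArea)
    cv2.drawContours(v,[c],-1,(0,0,255),1)
    for z in (134,146):
        Q=np.array([at_z("wrist",p,z)[:2] for p in c[:,0]],np.float32)
        print(round(d["conf"],2),d["point"],z,cv2.minAreaRect(Q))
# expected wing outline
for s in(1,-1):
  for t in (1,-1):
    a=np.radians(46.5);P=np.array([511.5,-40,146])+s*25*np.array([np.cos(a),np.sin(a),0])+t*6*np.array([-np.sin(a),np.cos(a),0])
    cv2.circle(v,tuple(int(i) for i in proj("wrist",P)),1,(0,255,0),-1)
cv2.imwrite("pics/w2.png",v)
E
```

```text
12.175 [-0.1   0.2   1.83  0.    1.11 -2.48] [512.06 -39.78 268.06] [-0.69 -0.72  0.  ] -133.65871617239898
0.93 [274.5, 198.3] 134 ((514.5250854492188, -43.25339126586914), (54.1967658996582, 18.724933624267578), 46.3130989074707)
0.93 [274.5, 198.3] 146 ((512.4093627929688, -45.26011657714844), (52.003662109375, 17.967243194580078), 46.31303405761719)
```

View pics/w2.png

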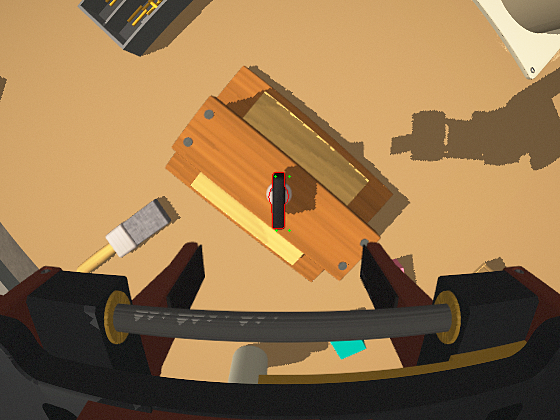

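The wrist view shows the wing at (278,200), parallel to the tool's x axis and a few mm off in y; the beam beside it is clear. I descend and close.

move_arm(
  rows=[
    [0.2, -0.2, 4, 0, 100],
    [0, 0, 4, 0, 100],
    [0, 0, 4, 0, 60],
    [0, 0, 2.3, 0, 40],
    [0, 0, 1, 0, 40],
    [0, 0, 0, 0, 40],
    [0, 0, 0, 0, 40],
  ],
)

```text
t: 13.15
ee_pos: [513.2, -42.7, 116.6]
orientation: [-1.237, 2.886, -0.001]
ft_force: [0.7, -0.1, 0.4]
width: 41.3
grasp_force: 0.0
```

move_arm(
  rows=[
    [0, 0, 0, 0, 0],
    [0, 0, 0, 0, 0],
    [0, 0, 0, 0, 0],
    [0, 0, 0, 0, 0],
    [0, 0, 0, 0, 0],
  ],
)

```text
t: 13.78
ee_pos: [513.3, -43.0, 116.2]
orientation: [-1.238, 2.886, -0.002]
ft_force: [2.0, -4.4, 6.2]
width: 17.7
grasp_force: 30.0
```

```bash
cat > s.py <<'E'
from h import *
np.set_printoptions(precision=2,suppress=True)
o=get_obs();M=R.from_rotvec(o["orientation"]).as_matrix()
print(o["t"],o["qpos"],o["ee_pos"],"yaw",np.degrees(np.arctan2(M[1,0],M[0,0])),"Ftool",M.T@o["ft_force"],"Mtool",M.T@o["moment"],o["width"],o["grasp_force"])
E
python3 s.py
```

```text
13.775 [-0.11  0.42  1.94 -0.    0.77 -2.49] [513.34 -43.02 116.23] yaw -133.57828685455456 Ftool [ 1.79 -4.47 -6.22] Mtool [0.87 0.21 0.02] 17.731441705939073 30.00232368707657
```

move_arm(
  rows=[
    [0, 0, 0, 0, 0],
    [0, 0, 0, 0, 0],
    [0, 0, 0, 0, 0],
  ],
)

```text
t: 14.15
ee_pos: [513.4, -43.0, 116.2]
orientation: [-1.238, 2.886, -0.002]
ft_force: [1.6, -4.8, 5.3]
width: 17.6
grasp_force: 30.0
```

```bash
python3 s.py; python3 - <<'E'
from h import *
a=cv2.resize(optics.get_image("wrist")[130:330,150:410],(520,400),interpolation=3)
b=cv2.resize(optics.get_image("side")[170:270,280:350],(280,400),interpolation=3)
cv2.imwrite("pics/g1.png",np.hstack([a,b]))
E
```

```text
14.15 [-0.11  0.42  1.94 -0.    0.77 -2.49] [513.37 -43.01 116.25] yaw -133.57594987544252 Ftool [ 2.37 -4.49 -5.32] Mtool [0.89 0.25 0.04] 17.6003050583263 30.0023952126503
```

View pics/g1.png

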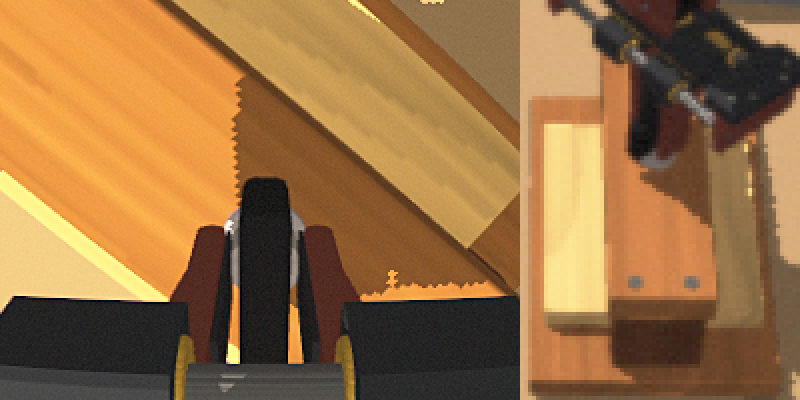

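The crop shows the fingertips at the hub (crop 265,240) with a gap on both sides of the wing, so the tips are catching the hub. I open, rise 8 mm and regrip.

move_arm(
  rows=[
    [0, 0, 0, 0, 45],
    [0, 0, 0, 0, 45],
    [0, 0, -0.8, 0, 45],
    [0, 0, 0, 0, 45],
    [0, 0, 0, 0, 0],
    [0, 0, 0, 0, 0],
    [0, 0, 0, 0, 0],
    [0, 0, 0, 0, 0],
    [0, 0, 0, 0, 0],
    [0, 0, 0, 0, 0],
  ],
)

```text
t: 15.5
ee_pos: [513.2, -43.2, 123.6]
orientation: [-1.238, 2.886, -0.002]
ft_force: [2.7, -3.8, -4.2]
width: 12.2
grasp_force: 30.0
```

```bash
python3 s.py
```

```text
15.5 [-0.11  0.41  1.94 -0.    0.79 -2.49] [513.16 -43.2  123.63] yaw -133.57601801124943 Ftool [ 0.84 -4.56  4.25] Mtool [0.75 0.02 0.1 ] 12.163164610143372 29.997068345546722
```

move_arm(
  rows=[
    [0, -0.1, 0, 0, 0],
    [0, 0, 0, 8, 0],
    [0, 0, 0, 8, 0],
    [0, 0, 0, 8, 0],
    [0, 0, 0, 8, 0],
    [0, 0, 0, 8, 0],
    [0, 0, 0, 8, 0],
  ],
)

```text
t: 16.38
ee_pos: [513.2, -43.1, 123.6]
orientation: [-0.05, -3.141, -0.0]
ft_force: [1.2, -0.1, -1.0]
width: 11.7
grasp_force: 30.0
```

```bash
python3 s.py
```

```text
16.375 [-0.11  0.41  1.94  0.    0.79 -1.65] [513.15 -43.13 123.62] yaw 178.16502228933672 Ftool [-1.16 -0.02  0.96] Mtool [-0.14 -0.3  -0.1 ] 11.663646476325336 29.996071457862854
```

move_arm(
  rows=[
    [0, 0, 0, 9, 0],
    [0, 0, 0, 9, 0],
    [0, 0, 0, 9, 0],
    [0, 0, 0, 9, 0],
    [0, 0, 0, 9, 0],
    [0, 0, 0, 9, 0],
    [0, 0, 0, 9, 0],
    [0, 0, 0, 9, 0],
  ],
)

```text
t: 17.38
ee_pos: [513.3, -43.0, 123.6]
orientation: [-1.888, -2.511, -0.001]
ft_force: [1.3, -0.1, -2.2]
width: 11.9
grasp_force: 30.0
```

```bash
python3 s.py
```

```text
17.375 [-0.11  0.41  1.94  0.    0.79 -0.39] [513.33 -42.96 123.63] yaw 106.14083633448277 Ftool [-0.47  1.27  2.16] Mtool [-0.5   0.01 -0.14] 11.895900639533457 29.997425973415375
```

move_arm(
  rows=[
    [0, 0, 0, 3, 0],
    [0, 0, 0, 3, 0],
    [0, 0, 0, 2, 0],
  ],
)

```text
t: 17.75
ee_pos: [513.4, -43.0, 123.6]
orientation: [-2.054, -2.377, -0.001]
ft_force: [2.5, 1.6, -3.6]
width: 11.9
grasp_force: 30.0
```

```bash
python3 s.py
```

```text
17.75 [-0.11  0.41  1.94  0.    0.79 -0.25] [513.35 -43.01 123.64] yaw 98.35149199554839 Ftool [1.23 2.73 3.59] Mtool [-0.59  0.22 -0.06] 11.947697596546199 29.999646842479706
```

move_arm(
  rows=[
    [0, 0, 0, 2, 0],
    [0, 0, 0, 2, 0],
    [0, 0, 0, 0, 0],
  ],
)

```text
t: 18.12
ee_pos: [513.3, -43.1, 123.7]
orientation: [2.133, 2.306, 0.0]
ft_force: [3.4, 3.4, -4.4]
width: 12.2
grasp_force: 30.5
```

```bash
python3 s.py
```

```text
18.125 [-0.11  0.41  1.94  0.    0.79 -0.18] [513.34 -43.08 123.66] yaw 94.45125993895078 Ftool [3.09 3.7  4.45] Mtool [-0.75  0.6  -0.63] 12.174147326693056 30.522604286670685
```

move_arm(
  rows=[
    [0, 0, 0, 2, 0],
    [0, 0, 0, 2, 0],
    [0, 0, 0, 0, 0],
  ],
)

```text
t: 18.5
ee_pos: [513.3, -42.9, 123.7]
orientation: [-2.212, -2.231, -0.0]
ft_force: [3.0, 5.1, -2.9]
width: 13.5
grasp_force: 33.0
```

```bash
python3 s.py
```

```text
18.5 [-0.11  0.41  1.94  0.    0.79 -0.12] [513.31 -42.93 123.7 ] yaw 90.49055012566366 Ftool [5.11 3.03 2.95] Mtool [-0.65  0.9  -0.91] 13.456711204890658 32.96392814721912
```

Seated: the moment rose to 0.9 N m near yaw 96°, matching the jig's yaw of 5.9°. Now I back off so the wing ends at yaw 186°.

move_arm(
  rows=[
    [0, 0, 0, -5.5, 0],
    [0, 0, 0, -9, 0],
    [0, 0, 0, -9, 0],
    [0, 0, 0, -9, 0],
    [0, 0, 0, -9, 0],
    [0, 0, 0, -9, 0],
    [0, 0, 0, -9, 0],
    [0, 0, 0, -9, 0],
    [0, 0, 0, -9, 0],
    [0, 0, 0, -9, 0],
  ],
)

```text
t: 19.75
ee_pos: [513.0, -43.1, 123.6]
orientation: [-0.078, -3.14, -0.001]
ft_force: [2.2, 2.2, -2.0]
width: 11.8
grasp_force: 29.9
```

move_arm(
  rows=[
    [0, 0, 0, -9, 0],
    [0, 0, 0, 0, 0],
    [0, 0, 0, 0, 0],
  ],
)

```text
t: 20.12
ee_pos: [512.9, -43.2, 123.6]
orientation: [0.157, -3.137, -0.0]
ft_force: [0.7, 2.7, -1.4]
width: 11.9
grasp_force: 29.9
```

```bash
python3 s.py; python3 - <<'E'
from h import *
a=cv2.resize(optics.get_image("wrist"),(400,300)); b=cv2.resize(optics.get_image("scene"),(400,300))
c=cv2.resize(optics.get_image("wrist")[130:280,180:380],(400,300)); d=cv2.resize(optics.get_image("side")[150:400,180:400],(400,300))
cv2.imwrite("pics/f.png",np.vstack([np.hstack([a,b]),np.hstack([c,d])]))
E
```

```text
20.125 [-0.11  0.41  1.94  0.    0.79 -1.78] [512.94 -43.24 123.63] yaw -174.25701884684278 Ftool [-0.95  2.57  1.45] Mtool [-0.63 -0.45 -0.07] 11.907206107915169 29.89927589893341
```

View pics/f.png

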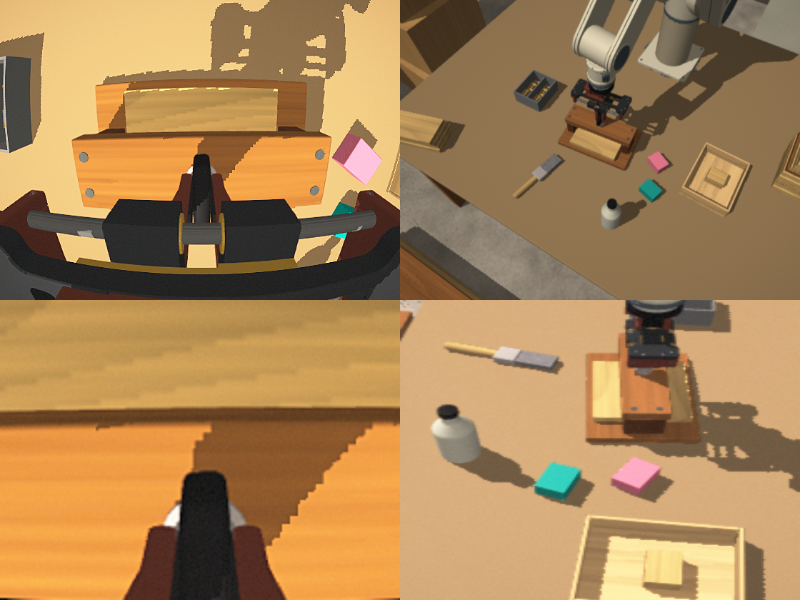

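The wing lies square across the beam in the grip, the offcut sits in the tray, and the box, bottle and brush look undisturbed.

```bash
python3 -c "
from workcell import close_job
print(close_job())"
```

```text
the job is handed in; nothing more can be done
None
```

The job is handed in: the pine offcut is in the tray, the screw was seated and backed off about a quarter turn (wing square across the beam, within a degree or so by my measurements), and the gripper still holds the knob.

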